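# Pin the hinged end of a plaster mould shut

## Robot

A 7-joint arm with a two-finger parallel gripper is mounted at the origin on the work surface. World frame = base frame: x ahead of the robot, y to its left, z up, the work surface at z = 0. Lengths are in m, angles in degrees, forces in N, time in s.
With the tool pointing down it reaches from about 0.425 to 0.925 m from the base axis. Payload 6.8 kg.
Tool frame: the origin (TCP) lies midway between the tips of the shut fingers; the grasp point (between the pads) lies 19 mm behind it (grip_point_offset is the distance from the TCP to the grasp point, in m); z points along the fingers, y is the line along which they close (so a half turn about z gives the same grasp; the last joint's range is limited). The gripper opens to 88 mm and grips with 3 to 60 N. Pads are 20 mm wide; open, the fingers measure 115 mm over their backs; the gripper's body (75 mm by 178 mm) begins 61 mm behind the grasp point.
Start: joints at [-81.48, 27.33, 1.283, 89.118, -0.659, 63.558, -4.761], TCP at [0.171, 0.653, 0.223] pointing down, gripper open.
Joint ranges: [-169.35, 169.35], [-19.33, 120.38], [-80.79, 83.38], [13.8, 139.57], [-78.32, 258.32], [9.67, 109.79], [-169.56, 169.56]. Speed limits (degrees/s): [136.94, 136.94, 180, 180, 180, 180, 180].

## Interface

Orientations are given as [roll, pitch, yaw] about the fixed x, y, z axes, in that order (R = Rz(yaw) Ry(pitch) Rx(roll)).
In Python, from station import * gives the robot as it stands. Calls block until the motion is done:
- move_pose(position, orientation): joint-space move of the TCP to a pose.
- line_to(position, rot=None, feed=0.15, f_stop=None): straight line of the TCP; rot=None keeps the orientation; feed is the mean speed in m/s. With f_stop (N) it stops when the force on the tool has changed by that much, and returns True; else False.
- move_j(angles): joint-space move.
- set_gripper(opening, newtons=None): opening from 0.0 (shut) to 1.0 (fully open); newtons is the grip in N (None keeps the last); returns when the fingers have stopped.
- hold(seconds).
- ik(position, orientation): joint angles nearest the present ones, or None.
- get_state(): the state.
- get_image(name): name is "scene" or "top" or "wrist"; returns a dict with "frame" (384x512x3 uint8, red, green, blue), "fov_y" (degrees; the focal length in pixels is half the picture's height over the tangent of half this angle, whatever the lens; pixels are square), "cx", "cy" (the principal point, pixels), "rvec" (rotation vector, rad) and "tvec" (3), from world to camera coordinates, as OpenCV has them; the wrist camera has in their place "tool_from_camera" (4x4, takes a point from camera to tool coordinates, whose origin is the TCP and whose axes are the flange's). Camera axes: x right, y down, z forward; pixel columns grow to the right and rows downward; lengths in m; the calibration is good to about 2 mm. A picture is of the moment at which its call begins: read the wrist's pose just before it. There is no depth.
A pose or a line that the arm cannot do raises IKError and nothing moves.
- job_done(): hands the job in; it is judged then, once.
The state is a dict: "clock": time; "joints": joint angles; "qd": joint speeds; "tau": joint torques, N m; "tcp_pos": TCP position; "orientation": TCP orientation; "force": force on the tool from outside, world axes, zero at the start; "ft_torque": the same for the moment, N m; "finger_gap": opening from 0.0 (shut) to 1.0 (fully open); "grip_force": force on a finger pad.
Only numpy, scipy, OpenCV 4.12 (cv2) and the standard library are available. Lean on these libraries where they do the work, as an engineer would, in place of code of your own. Each camera call takes 0.05 s, during which the arm holds its last target. There are 200 camera calls.

## Task

Get the plaster mould ready for pouring: swing its hinged end board shut, then take the slim pin with the flat tab out of the stand and push it, without forcing it, down the slanting clevis on the mould's corner, through both ears and the end board's tongue, until its collar lies flush on the upper ear. Let go of it there, and leave the stout ball-headed pin in the stand and the other things on the bench where they are.

Things in the scene. Friction and masses are not known exactly. Their poses are not given: they have to be found in the camera images.
- mould: Fixed casting mould: grey board 12 mm thick with three plywood walls 18 mm thick, tops 102 mm above the bench; outside 150 (x) by 240 mm (y). The fourth wall, at its -y end, is the hinged end board. Origin on the bench under the middle of the walled space, z up; -x is the robot's left, the end board faces the robot. Board edges: 170 mm from it to -x, 100 to +x, 165 to -y, 135 to +y.
- clevis: U-shaped steel clevis fixed off the mould's near corner (mould x -145, y -111, z 80 mm). Origin on the bore midway between the ears. z: the bore, upwards, leaning 30 degrees from vertical to the mould's -x (the robot's left); y: the mould's y. Ears 46 x 46 x 8 mm, outer faces at z +16 and -16 mm, each with a 16 mm round through hole. A web closes the +y side; the tongue enters at the open -y side.
- gate (a joint): Angle of the end board about its vertical hinge (at mould x 66, y -111 mm), rad: 0 is shut with the tongue's hole on the bore line; grows to 0.55 as its free end swings out to the mould's -y. It moves with about 3 N at its end, stays where it is left, and when pushed fully home stops about 0.02 rad past zero (4 mm too far at the tongue).
- gate_end (a point): Point on the end board's top edge at its free end, mid-thickness, 141 mm from the hinge line, 102 mm above the bench. The board is plywood 18 mm thick, from 13 to 102 mm above the bench. Just beyond, a steel post 10 x 18 mm rises to 121 mm and carries the tongue.
- stand: Wooden pin stand, fixed: shelf 60 x 170 x 12 mm whose top is 105 mm above the bench, on two end legs, with two 22 mm through holes at y +45 and -45 mm, one pin hanging in each by its collar (either way round). Origin on the bench under its middle, z up.
- pin: The slim steel pin to use, 118 mm long, 0.14 kg. Origin on its axis at the underside of its collar, z along it to the tab. Below: round shaft 14 mm diameter, 70 mm long, the last 30 mm tapering to a 10 mm point. Collar 30 mm diameter, 6 mm thick. Above: flat upright tab 28 mm (pin x) by 12 mm thick (pin y), from z 6 to 48 mm. Grip it across the 12 mm.
- pin_tip (a point): Point of the slim pin, on its axis, 70 mm below the collar's underside.
- stout_pin: The other pin, not to be used: stout 20 mm shaft 55 mm long, 32 mm collar, 30 mm ball on top. Origin on its axis at the underside of the collar.
- scraper: Bystander: scraper with red handle, 220 mm, lying flat; origin under its middle.
- mallet: Bystander: mallet with wooden handle, 260 mm, lying; origin under its middle.
- bowl: Bystander: blue plaster bowl, 170 mm across, 75 mm high; origin under its middle.
- jar: Bystander: lidded jar, 68 mm across, 100 mm high; origin under its middle.
- clamp: Bystander: steel bar clamp lying flat, about 290 x 100 mm, 30 mm high; origin under the middle of its bar.
- tile: Bystander: cast plaster tile 100 x 120 x 22 mm; origin under its middle.
- offcut: Bystander: plaster offcut 30 x 70 x 28 mm on the mould's grey board in front of the walls; origin under its middle.
- tongue_root (a point): On the post, 146 mm from the hinge, 117 mm up, root of the tongue: a 6 mm steel plate 34 mm wide slanting down to the clevis, with a 17 mm hole 211 mm from the hinge. It floats up to 4 mm either way along its length (clevis x), 3 N of friction, unmeasured: the pin's point, pressed in with 5 to 20 N, draws it and the board into line; if it lands beside the hole, ease back and shift 1 to 2 mm.
Not all that is in view belongs to the job. Several things look just like the stand: the one meant starts farthest from the robot's base.

How it is judged:
By the outcome, as a careful person would: the job done as asked, in the order asked, and still so for the second after the job is handed in, with the robot touching nothing.
It also fails if it takes over 61 s, if anything falls off the work surface, if the arm or the gripper's body presses on something with over 40 N, if the wrist force passes 120 N, or if a joint passes its speed limit or range.

## Working session

There is one attempt and no reset: what is moved stays moved. The work goes in short steps, each a Python script; the robot and the scene stay as the last script left them, time stands still between calls to the robot, and variables do not carry over. Pictures are saved under pics/ and viewed, at most 10 in all, crops included, and the job is handed in when it is done.

```bash
mkdir -p pics; ls
cat > h.py <<'E'
from station import *
import numpy as np, cv2
from scipy.spatial.transform import Rotation as R
def cam(d):
    h=d["frame"].shape[0]; f=h/2/np.tan(np.radians(d["fov_y"])/2)
    return np.array([[f,0,d["cx"]],[0,f,d["cy"]],[0,0,1.]])
def pose(d,s=None):
    if "rvec" in d:
        Rc=cv2.Rodrigues(np.array(d["rvec"],float))[0]; return Rc,np.array(d["tvec"],float).ravel()
    T=np.eye(4); T[:3,:3]=R.from_euler('xyz',s["orientation"],degrees=True).as_matrix(); T[:3,3]=s["tcp_pos"]
    C=np.linalg.inv(T@np.array(d["tool_from_camera"])); return C[:3,:3],C[:3,3]
def atz(d,uv,z,s=None):
    K=cam(d);Rc,t=pose(d,s); o=-Rc.T@t; r=Rc.T@np.linalg.solve(K,[uv[0],uv[1],1]); return o+r*(z-o[2])/r[2]
def proj(d,P,s=None):
    K=cam(d);Rc,t=pose(d,s); c=(Rc@np.atleast_2d(P).T).T+t; u=(K@c.T).T; return u[:,:2]/u[:,2:]
def save(d,n,crop=None,k=1):
    im=d["frame"][:,:,::-1]
    if crop: x0,y0,x1,y1=crop; im=im[y0:y1,x0:x1]
    cv2.imwrite("pics/"+n,cv2.resize(im,None,fx=k,fy=k,interpolation=cv2.INTER_CUBIC))
E
python3 - <<'E'
from h import *
import pickle
D={n:get_image(n) for n in("scene","top")}
s=get_state();D["wrist"]=get_image("wrist");D["s"]=s
pickle.dump(D,open("d0.pkl","wb"))
save(D["top"],"top0.png",k=1.56);save(D["scene"],"scene0.png",k=1.56)
for n in("scene","top"):
    d=D[n];Rc,t=pose(d);print(n,d["fov_y"],-Rc.T@t,Rc[2])
print(s["clock"],s["force"],s["orientation"])
E
```

```text
pics
scene 52.70804582611578 [1.37350155 0.78613374 0.85355034] [-0.58447377 -0.59478574 -0.55192421]
top 43.475182615224874 [ 3.38214149e-01 -1.08232748e-03  1.62989495e+00] [ 0.15415337 -0.01155185 -0.9879794 ]
0.1 [ 0.16756033  1.30490399 -0.10827372] [-1.79907672e+02  7.75643000e-03  1.65286361e+02]
```

View pics/top0.png

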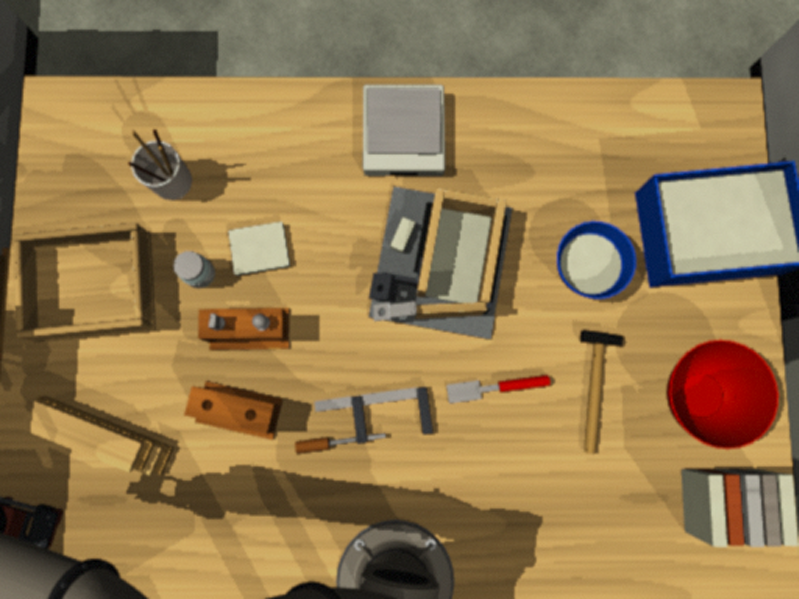

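View pics/scene0.png

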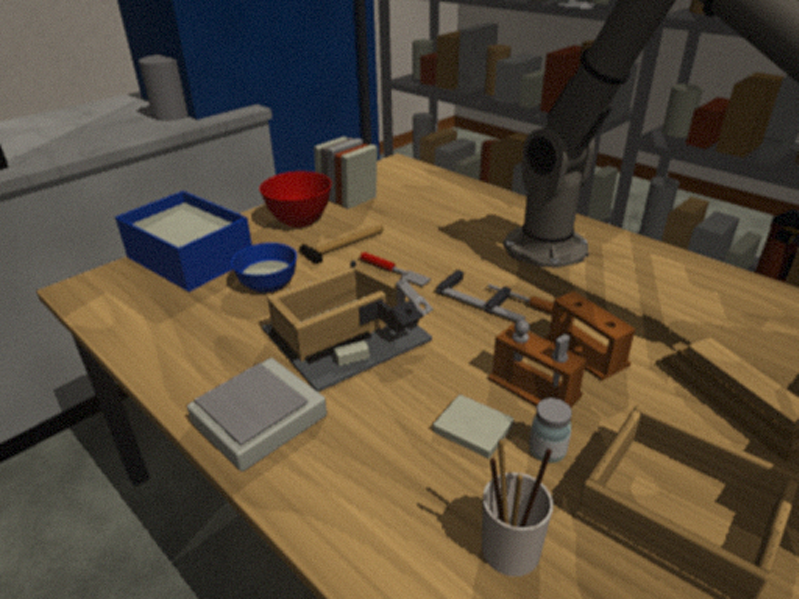

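The top view shows the mould at the centre right (grey board corners near (393,187), (510,207), (493,338), (370,320)). The clevis is at about (385,290). The stand with pins is at (245,325), with the slim tab pin at (215,320) and the ball pin at (262,321). The empty look-alike stand is at (233,410).

Run:
```python
from h import *
import pickle
D=pickle.load(open("d0.pkl","rb"));d=D["top"];k=1.5625
def P(n,u,v,z): print(n,atz(d,(u/k,v/k),z)[:3].round(3))
for u,v in((393,187),(493,338),(370,320)):P("board",u,v,.012)
P("walls far L",440,192,.102);P("far R",504,205,.102);P("gate hinge",484,308,.102);P("gate end",420,310,.102)
P("pin tab top",215,317,.153);P("ball",262,318,.14)
for u,v in((200,310),(289,308),(290,345),(200,345)):P("shelf",u,v,.105)
print(np.array(D["wrist"]["tool_from_camera"]).round(3),D["wrist"]["fov_y"])
save(d,"c1.png",crop=(120,110,340,235),k=3.6)
```

```text
board [0.843 0.003 0.012]
board [ 0.505 -0.213  0.012]
board [0.545 0.053 0.012]
walls far L [ 0.804 -0.096  0.102]
far R [ 0.776 -0.23   0.102]
gate hinge [ 0.558 -0.184  0.102]
gate end [ 0.554 -0.052  0.102]
pin tab top [0.533 0.354 0.153]
ball [0.533 0.264 0.14 ]
shelf [0.554 0.397 0.105]
shelf [0.558 0.216 0.105]
shelf [0.482 0.212 0.105]
shelf [0.482 0.394 0.105]
[[-0.    -0.961 -0.278  0.076]
 [ 1.    -0.    -0.001  0.   ]
 [ 0.    -0.278  0.961 -0.163]
 [ 0.     0.     0.     1.   ]] 59.1029843617722
```

View pics/c1.png

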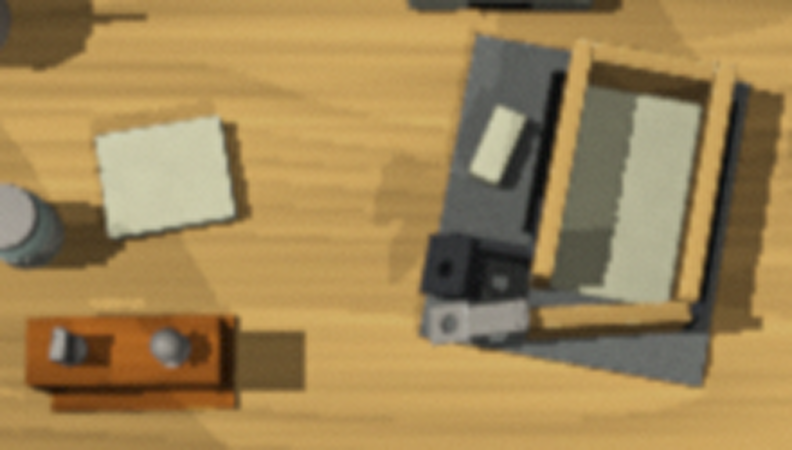

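```bash
cat >> h.py <<'E'
from scipy.optimize import least_squares
def fit2(d,M,uv,x0,s=None,loss="soft_l1"):
    "fit planar pose (x,y,yaw rad) of points M (body) to pixels uv"
    M=np.array(M,float);uv=np.array(uv,float)
    W=lambda p:(R.from_euler('z',p[2]).as_matrix()@M.T).T+[p[0],p[1],0]
    r=least_squares(lambda p:(proj(d,W(p),s)-uv).ravel(),x0,loss=loss)
    return r.x,(proj(d,W(r.x),s)-uv).round(1)
E
python3 - <<'E'
from h import *
import pickle
D=pickle.load(open("d0.pkl","rb"));d=D["top"]
q=lambda a:np.array(a)/3.6+[120,110]-.36
M=[(-.075,.12,.102),(.075,.12,.102),(.075,-.102,.102),(-.17,.135,.012),(.1,-.165,.012)]
uv=q([(578,40),(735,64),(697,300),(473,33),(703,386)])
x,e=fit2(d,M,uv,[.66,-.14,-1.7]);print(x,np.degrees(x[2]),e.tolist())
Rm=R.from_euler('z',x[2]).as_matrix()
g=atz(d,q((528,318)),.102);m=Rm.T@(g-[x[0],x[1],0]);print("gate end in mould",m,"angle",np.arctan2(-.111-m[1],.066-m[0]))
W=lambda p:Rm@np.array(p)+[x[0],x[1],0]
M2=[(-.03,.085,.105),(-.03,-.085,.105),(.03,-.085,.105),(.03,.085,.105)]
uv2=q([(27,385),(222,387),(236,316),(27,318)])
print("stand",fit2(d,M2,uv2,[.52,.3,0]))
c=W((-.1,-.13,.25));print(c)
for y in np.degrees(x[2])+np.array([0,180]):
    print(y,ik(c.tolist(),[180,0,y]),ik(W((-.03,-.111,.09)).tolist(),[180,0,y]))
yaw=np.degrees(x[2])+180
move_pose(c.tolist(),[180,0,yaw])
s=get_state();w=get_image("wrist");pickle.dump((s,w),open("w1.pkl","wb"));save(w,"w1.png",k=1.56);print(s["clock"],s["tcp_pos"])
E
```

```text
[ 0.68311544 -0.1403532  -1.74534833] -100.00109280543381 [[-1.2, -0.9], [0.2, 0.1], [0.4, 0.4], [0.4, 0.2], [-0.1, -0.0]]
gate end in mould [-0.07239419 -0.14289858  0.102     ] angle 0.22653441655322323
stand (array([ 0.5251421 ,  0.31120819, -0.00252532]), array([[ 0.3,  0.1],
       [-0.1, -0.5],
       [-3.5,  0.5],
       [ 1.1, -0.1]]))
[ 0.57245756 -0.01929606  0.25      ]
-100.00109280543381 [ 44.75850099  30.84659999 -67.5736098   98.54733532  30.03003107
  71.27425833 139.91827813] [ -42.88060346   53.63153705   72.44288242  110.80475729  -58.63129065
   64.04419644 -135.28977803]
79.99890719456619 [-40.55783192  20.58731492  46.86379802 103.91843564 -16.78276031
  62.70677332   2.28924903] [-31.96019633  37.17943442  48.64561504 110.25552728 -36.67010093
  49.42626814  26.02979443]
2.9083 [ 0.5726192  -0.01809794  0.24983253]
```

View pics/w1.png

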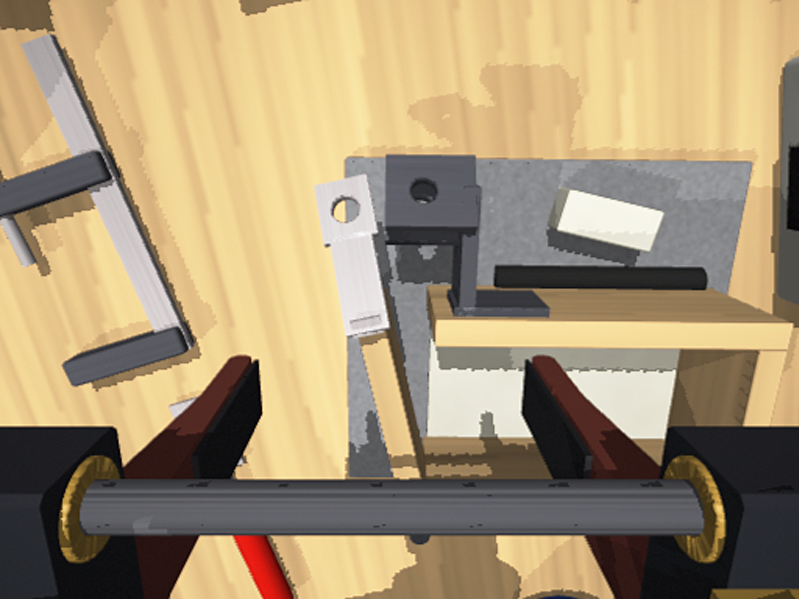

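The wrist view shows the gate open. Key pixels (×1.56 picture): tongue hole (346,208), upper-ear hole (424,191), post top (364,323), wall corners (437,320) and (793,322). Next I'll fit the mould, then straddle the board, swing it to zero and centre it by closing the fingers.

Run:
```python
from h import *
import pickle,json
s,w=pickle.load(open("w1.pkl","rb"));q=lambda a:np.array(a)/1.5625-.18
M=[(-.17,-.165,.012),(-.17,.135,.012),(-.075,-.102,.102),(-.075,.12,.102),(-.153,-.111,.0939),(-.1729,-.134,.0824),(-.1729,-.088,.0824)]
uv=q([(347,157),(752,162),(437,320),(793,322),(424,191),(386,155),(475,155)])
x,e=fit2(w,M,uv,[.683,-.14,-1.745],s);print(x,np.degrees(x[2]),e.tolist())
Rm=R.from_euler('z',x[2]).as_matrix();W=lambda p:Rm@np.array(p)+[x[0],x[1],0]
for u,z in(((346,208),.082),((364,323),.121)):
    m=Rm.T@(atz(w,q(u),z,s)-[x[0],x[1],0]);print(m,np.arctan2(-.111-m[1],.066-m[0]),np.hypot(m[0]-.066,m[1]+.111))
json.dump(x.tolist(),open("mould.json","w"))
```

```text
[ 0.68264292 -0.1396594  -1.75409548] -100.50226764887478 [[-1.4, 0.2], [1.7, -0.1], [-0.3, 0.0], [1.4, 1.1], [0.4, -0.5], [0.1, -0.3], [-7.9, 0.3]]
[-0.14080306 -0.15863233  0.082     ] 0.226378962740947 0.2122176864148319
[-0.07893036 -0.14575981  0.121     ] 0.23539183857839438 0.14904044309544656
```

```bash
cat >> h.py <<'E'
import json
mx=json.load(open("mould.json"))
Rm=R.from_euler('z',mx[2]).as_matrix();W=lambda p:(Rm@np.array(p)+[mx[0],mx[1],0]).tolist()
Wi=lambda P:Rm.T@(np.array(P)-[mx[0],mx[1],0])
yawm=np.degrees(mx[2])+180
E
python3 - <<'E'
from h import *
import pickle
o=[180,0,yawm]
st=lambda:(lambda s:print(round(s["clock"],2),Wi(s["tcp_pos"]).round(4),np.array(s["force"]).round(1),round(s["finger_gap"],3),round(s["grip_force"],1)))(get_state())
move_pose(W((-.034,-.134,.16)),o);st()
print(line_to(W((-.034,-.134,.075)),f_stop=12));st()
set_gripper(.45,15)
print(line_to(W((-.034,-.111,.075)),feed=.06));st()
set_gripper(0.1,15);st()
set_gripper(.45);st()
line_to(W((-.034,-.111,.16)),feed=.2)
move_pose(W((-.1,-.12,.25)),o)
s=get_state();w=get_image("wrist");pickle.dump((s,w),open("w2.pkl","wb"));save(w,"w2.png",crop=(200,80,360,200),k=5);st()
E
```

```text
3.48 [-0.0346 -0.1335  0.1605] [-0.3  0.1  1.1] 1.002 0.0
False
4.19 [-0.0344 -0.133   0.076 ] [ 0.3 -0.2  0.6] 0.999 0.0
False
5.61 [-0.0339 -0.1108  0.0748] [-1.1  1.6 -1. ] 0.447 0.7
6.08 [-0.0348 -0.1122  0.0747] [-4.1  3.5  0. ] 0.201 15.0
6.62 [-0.0339 -0.1108  0.0751] [ 1.  -0.5  0.5] 0.452 0.0
7.78 [-0.0996 -0.121   0.2483] [-0.1 -0.9  0.3] 0.451 0.0
```

View pics/w2.png

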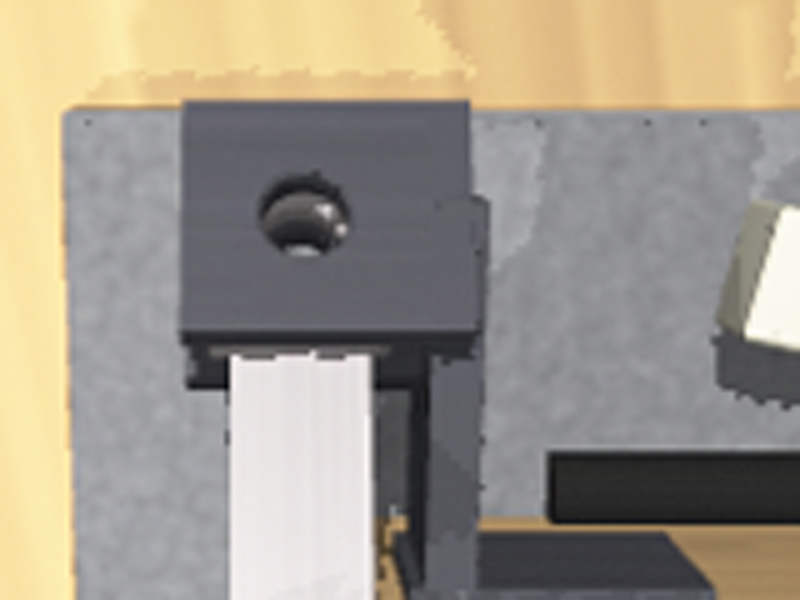

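The gate is shut: the tongue lies centred under the ear at crop (301,350), and the ear hole is at crop (305,215). Next, a look at the slim pin from above.

Run:
```python
from h import *
import pickle
s,w=pickle.load(open("w2.pkl","rb"))
print("ear hole mould",Wi(atz(w,(260.6,122.6),.0939,s)).round(4))
p=[.53,.34,.27]
for y in(80,-100,170,-10): print(y,ik(p,[180,0,y]))
move_pose([.5,.2,.3],[180,0,yawm])
move_pose(p,[180,0,80])
s=get_state();w=get_image("wrist");pickle.dump((s,w),open("w3.pkl","wb"));save(w,"w3.png",crop=(130,60,390,255),k=3);print(s["clock"],s["tcp_pos"],s["joints"])
```

```text
ear hole mould [-0.1528 -0.1112  0.0939]
80 [-71.84251325  26.3075271   47.22242995  94.82045948 -20.54518617
  67.95967379 -29.74434518]
-100 [  0.65429061  30.96047107 -56.49913732  89.77188872  26.5470255
  73.7080254  110.33987343]
170 [-59.79487487  22.41014137  29.03109469  94.06917496 -11.6350234
  66.54080361  52.05373068]
-10 [ -81.50169672   34.60371185   66.26517223   95.33473856  -33.07327873
   72.29489111 -108.41008032]
9.3667 [0.5309878  0.33831456 0.26928885] [-70.87354679  25.98918483  45.87456748  94.77527451 -19.74259047
  67.7841919  -30.43024179]
```

View pics/w3.png

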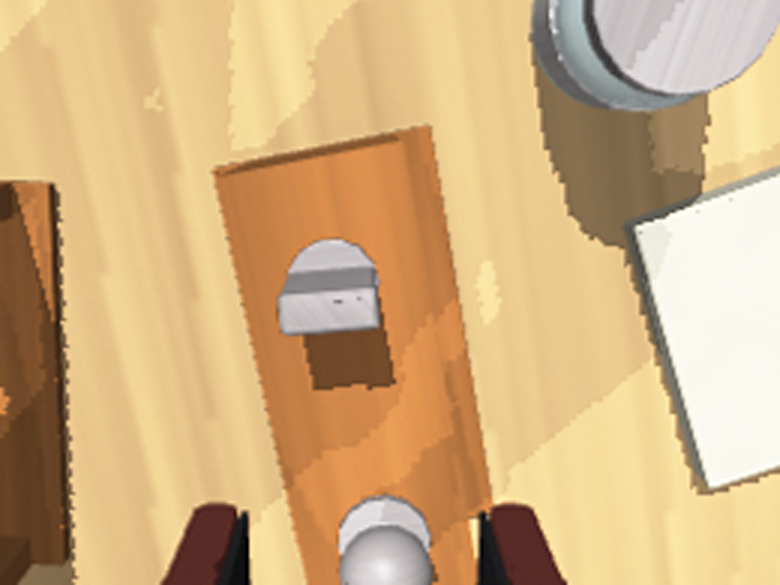

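The slim pin's tab top face shows at crop corners (282,293), (378,288), (378,326), (281,334). The ball pin is at (385,555), well clear.

Run:
```python
from h import *
import pickle
s,w=pickle.load(open("w3.pkl","rb"))
q=lambda a:np.array(a)/3+[130,60]-.33
C=np.array([atz(w,q(a),.153,s) for a in((282,293),(378,288),(378,326),(281,334))]);c=C.mean(0)
l=(C[1]+C[2]-C[0]-C[3])/2;t=(C[3]+C[2]-C[0]-C[1])/2
print("tab",c,"len",np.linalg.norm(l),np.linalg.norm(t),"dir",np.degrees(np.arctan2(l[1],l[0])))
Cs=np.array([atz(w,q(a),.105,s) for a in((216,174),(430,127))]);d=Cs[1]-Cs[0];print("shelf end",Cs.mean(0),np.linalg.norm(d),np.degrees(np.arctan2(d[1],d[0])))
# collar circle centre if visible: top z .111
print("collar far edge",atz(w,q((333,239)),.111,s))
b=Rm@[-.5,0,np.cos(np.pi/6)];cy=Rm@[0,1,0];O=np.array(W((-.1449,-.111,.08)))
zg=.031
def T(h,sgn,along):
    ax=cy if along=="y" else np.cross(cy,b)
    x=sgn*ax;z=-b;y=np.cross(z,x);return (O+b*(h+zg-.019)).tolist(),R.from_matrix(np.c_[x,y,z]).as_euler('xyz',degrees=True).tolist()
for al in "yx":
  for sg in(1,-1):
    for h in(.12,.016):
      p,o=T(h,sg,al);j=ik(p,o);print(al,sg,h,np.round(p,3),np.round(o,1),None if j is None else np.round(j,0))
yt=np.degrees(np.arctan2(l[1],l[0]))
for k in(0,180):
    print(yt+k,ik([c[0],c[1],.105+zg-.019],[180,0,yt+k]),ik([c[0],c[1],.25],[180,0,yt+k]))
```

```text
tab [0.5263507  0.36127064 0.153     ] len 0.02700008010487851 0.011188537700452736 dir -6.2286778953674125
shelf end [0.53023684 0.40249719 0.105     ] 0.06862100857943929 1.8715754686939305
collar far edge [0.52875847 0.37558219 0.111     ]
y 1 0.12 [0.612 0.088 0.194] [150.    0.  -10.5] [-66.  53.  68.  93. -20.  72. -97.]
y 1 0.016 [0.602 0.037 0.104] [150.    0.  -10.5] [-62.  56.  64. 100. -23.  61. -95.]
y -1 0.12 [0.612 0.088 0.194] [-150.     0.   169.5] [-46.  35.  29.  92.  10.  72.  55.]
y -1 0.016 [0.602 0.037 0.104] [-150.     0.   169.5] [-43.  40.  29.  99.   9.  60.  56.]
x 1 0.12 [0.612 0.088 0.194] [-180.   -30.  -100.5] [-31.  33.   7.  91.  21.  76. 136.]
x 1 0.016 [0.602 0.037 0.104] [-180.   -30.  -100.5] [-29.  37.   8.  98.  23.  64. 135.]
x -1 0.12 [0.612 0.088 0.194] [180.   30.   79.5] [-58.  42.  51.  93.  -4.  70. -21.]
x -1 0.016 [0.602 0.037 0.104] [180.   30.   79.5] [-55.  47.  49. 100.  -7.  59. -19.]
-6.2286778953674125 [-77.95456215  44.16337692  58.13082214 102.22812469 -43.51533837
  59.24008121 -99.19595611] [ -82.08256504   36.7169256    65.46850658   95.46109966  -35.08424083
   71.1319539  -105.16871689]
173.7713221046326 [-53.76484366  31.27572738  18.90774414 100.65803505 -12.65731674
  50.152874    54.51234103] [-56.73796881  23.52192984  22.73497345  93.90603482  -9.83510444
  64.55173408  52.31078972]
```

```bash
cat >> h.py <<'E'
zg=.031
b=Rm@np.array([-.5,0,np.cos(np.pi/6)]);cyv=Rm@np.array([0,1.,0]);cxv=np.cross(cyv,b);O=np.array(W((-.1449,-.111,.08)))
oI=R.from_matrix(np.c_[-cyv,np.cross(-b,-cyv),-b]).as_euler('xyz',degrees=True).tolist()
def TI(h,dx=0,dy=0): return (O+b*(h+zg-.019)+dx*cxv+dy*cyv).tolist()
def st():
    s=get_state();e=np.array(s["tcp_pos"])-O;f=np.array(s["force"])
    print(round(s["clock"],2),"tcp",np.round(s["tcp_pos"],4),"clev x,y,h",np.round([e@cxv,e@cyv,e@b-zg+.019],4),"F cx,cy,b",np.round([f@cxv,f@cyv,f@b],1),"gap",round(s["finger_gap"],3),round(s["grip_force"],1))
    return s
E
python3 - <<'E'
from h import *
import pickle
c=[.5263,.3613];o=[180,0,173.8]
move_pose([*c,.22],o);st()
print(line_to([*c,.117],feed=.1,f_stop=8));st()
set_gripper(0.05,50);st()
line_to([*c,.25],feed=.12);st()
move_pose([.58,.2,.28],oI)
move_pose(TI(.12),oI);s=st()
w=get_image("wrist");pickle.dump((s,w),open("w4.pkl","wb"));save(w,"w4.png",k=1.5)
E
```

```text
10.72 tcp [0.5267 0.3607 0.2205] clev x,y,h [-0.2057 -0.1336  0.269 ] F cx,cy,b [-0.3 -0.6  0.6] gap 0.449 0.0
False
11.91 tcp [0.5268 0.3616 0.1177] clev x,y,h [-0.2579 -0.1336  0.1804] F cx,cy,b [0.2 0.1 0.2] gap 0.453 0.0
12.45 tcp [0.5264 0.3614 0.1172] clev x,y,h [-0.2579 -0.134   0.1798] F cx,cy,b [ 0.8 -1.2  0.9] gap 0.13 50.0
13.71 tcp [0.5258 0.3611 0.249 ] clev x,y,h [-0.1916 -0.1345  0.2938] F cx,cy,b [-0.9 -0.7 -1.8] gap 0.135 50.0
15.04 tcp [0.6117 0.0889 0.1943] clev x,y,h [-0.0008 -0.0004  0.1205] F cx,cy,b [-1.6 -0.2 -1.3] gap 0.133 50.0
```

View pics/w4.png

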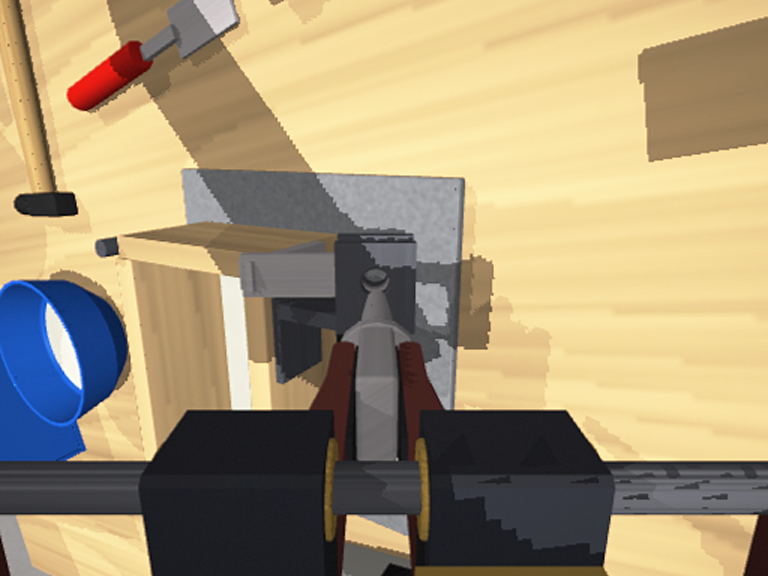

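The pin is held. Its tip shows at about (375,290), pointing at the ear hole at (375,278). I'll check the alignment in an enlarged crop.

Run:
```python
from h import *
import pickle
s,w=pickle.load(open("w4.pkl","rb"))
T=np.array(s["tcp_pos"]);z=R.from_euler('xyz',s["orientation"],degrees=True).as_matrix()[:,2]
X=(215,140)
f=lambda P:((proj(w,P,s)[0]-X+.5)*7-.5).round(1)
hole=O+.016*b;print("hole",f(hole),"+cx5mm",f(hole+.005*cxv),"+cy5mm",f(hole+.005*cyv))
tip=T+z*(.070+zg-.019);print("tip",f(tip),"+x1mm",f(tip+.001*cxv),"+y1mm",f(tip+.001*cyv))
print("collar bottom",f(T+z*.012))
save(w,"w4c.png",crop=(215,140,290,220),k=7)
```

```text
hole [248.9 339.9] +cx5mm [208.  339.9] +cy5mm [248.9 379.2]
tip [258.  419.9] +x1mm [248.8 419.9] +y1mm [258.  428.7]
collar bottom [259.3 678.4]
```

View pics/w4c.png

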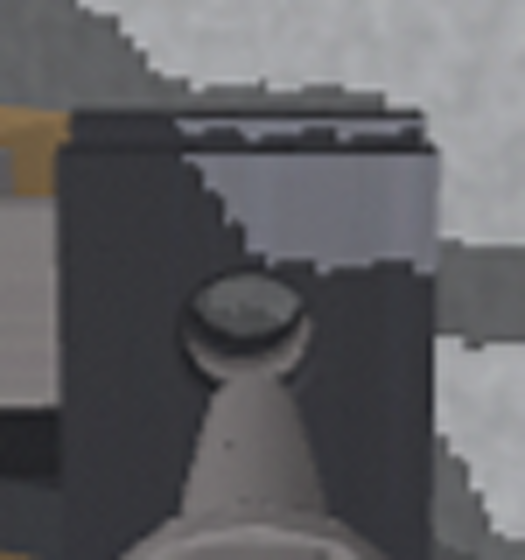

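Tip and hole both match the predictions to within 1 mm, so I'll insert it gently.

Run:
```python
from h import *
print(line_to(TI(.090),feed=.05,f_stop=8));st()
print(line_to(TI(.077),feed=.02,f_stop=8));st()
print(line_to(TI(.055),feed=.015,f_stop=14));st()
```

```text
False
15.84 tcp [0.6094 0.0732 0.1684] clev x,y,h [0.     0.0001 0.0901] F cx,cy,b [-2.2 -0.2 -2.5] gap 0.135 50.0
False
16.64 tcp [0.6081 0.0669 0.1571] clev x,y,h [-0.0001  0.0001  0.0771] F cx,cy,b [-1.3  0.6 -1.9] gap 0.132 50.0
False
18.26 tcp [0.6061 0.056  0.1381] clev x,y,h [-0.      0.      0.0551] F cx,cy,b [-0.4 -0.1 -2. ] gap 0.133 50.0
```

Run:
```python
from h import *
print(line_to(TI(.030),feed=.02,f_stop=14));st()
if get_state()["clock"]: print(line_to(TI(.0145),feed=.012,f_stop=12));st()
```

```text
False
19.66 tcp [0.6039 0.0438 0.1165] clev x,y,h [-0.0001  0.0001  0.0302] F cx,cy,b [-0.8  1.2 -1.7] gap 0.13 50.0
True
20.77 tcp [0.6025 0.037  0.1045] clev x,y,h [-0.     -0.      0.0163] F cx,cy,b [ 0.7 -0.1  4.2] gap 0.136 50.0
```

Run:
```python
from h import *
import pickle
print(line_to(TI(.0140),feed=.01,f_stop=10));st()
set_gripper(.4,20);st()
line_to(TI(.12),feed=.12)
move_pose(TI(.17),oI);s=st()
w=get_image("wrist");pickle.dump((s,w),open("w5.pkl","wb"))
u=proj(w,O+.03*b,s)[0].astype(int);print(u)
x0,y0=max(u[0]-80,0),max(u[1]-60,0);save(w,"w5.png",crop=(x0,y0,x0+160,y0+120),k=5)
sc=get_image("scene");u=proj(sc,O+.02*b)[0].astype(int);print(u);save(sc,"s5.png",crop=(u[0]-60,u[1]-50,u[0]+60,u[1]+40),k=6)
```

```text
True
20.98 tcp [0.6025 0.0371 0.1045] clev x,y,h [-0.0001 -0.      0.0164] F cx,cy,b [ 0.3 -0.2  4.3] gap 0.134 50.0
21.55 tcp [0.602  0.037  0.1037] clev x,y,h [-0.0004 -0.0005  0.0156] F cx,cy,b [-0.2 -0.1 -0.3] gap 0.394 0.0
22.88 tcp [0.617 0.113 0.238] clev x,y,h [-0.0003  0.0004  0.1706] F cx,cy,b [-0.1  0.3 -1. ] gap 0.402 0.0
[250 177]
[261 198]
```

View pics/w5.png

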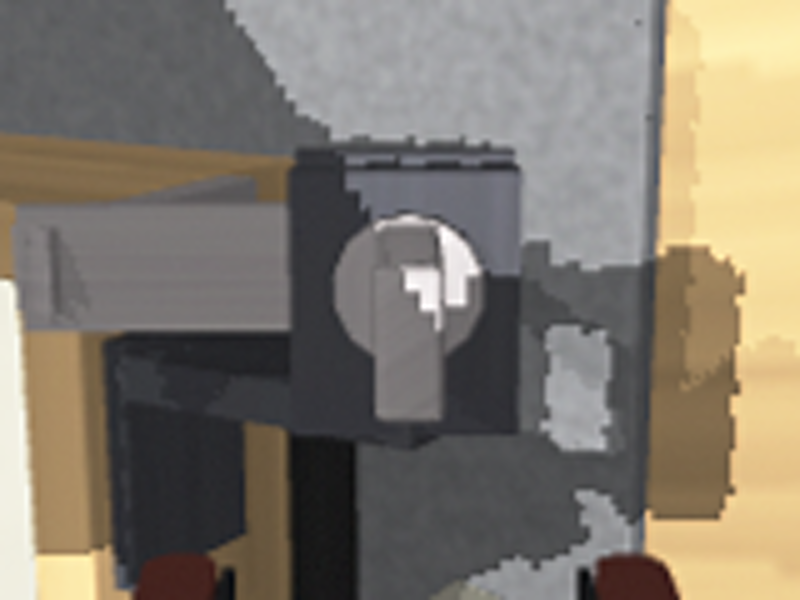

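View pics/s5.png

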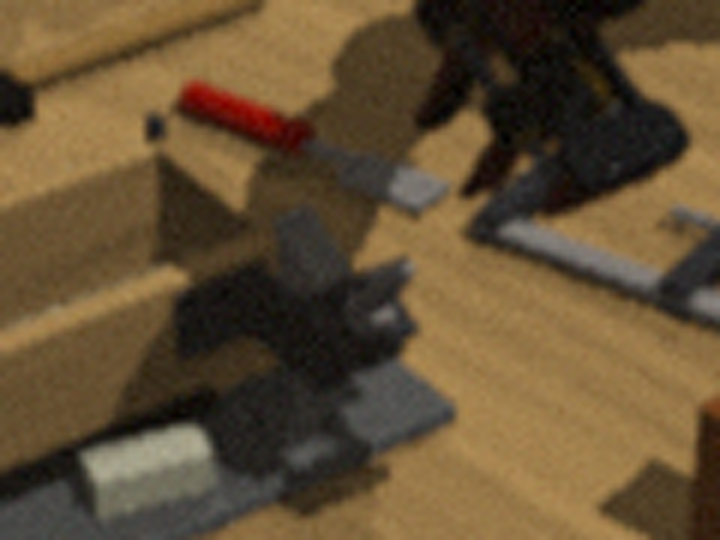

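The pin sits in the clevis with the collar centred on the ear, at crop (408,288). The board is shut and the fingers are clear. One last numeric check against the projected seated collar before I hand in.

Run:
```python
from h import *
import pickle
s,w=pickle.load(open("w5.pkl","rb"));f=lambda P:((proj(w,P,s)[0]-(170,117)+.5)*5-.5).round(1)
c=O+.022*b
print("collar c",f(c),"edges",f(c-.015*cxv),f(c+.015*cxv),f(c-.015*cyv))
t=O+.064*b;print("tab end corners",[f(t+.014*cyv+k*.006*cxv).tolist() for k in(1,-1)])
for h in(.064,.067): print(h,f(O+h*b+.014*cyv))
```

```text
collar c [406.1 293.7] edges [482.7 293.7] [329.5 293.7] [406.1 218. ]
tab end corners [[371.9, 426.7], [440.7, 426.7]]
0.064 [406.3 426.7]
0.067 [406.3 432. ]
```

```bash
python3 -c "
from station import *
print(job_done(),get_state()['clock'])"
```

```text
the job is handed in; nothing more can be done
the job is handed in; nothing more can be done
```

The end board is shut and the slim pin is through the clevis with its collar seated on the upper ear. The pin is released, the arm is clear, and the job was handed in at about 23 s; no verdict came back.

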